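# Shift the tiller gearbox into the gear with the green disc

## Robot

A 6-joint arm with a two-finger parallel gripper is mounted at the origin on the work surface. World frame = base frame: x ahead of the robot, y to its left, z up, the work surface at z = 0. Lengths are in mm, angles in rad, forces in N, time in s.
With the tool pointing down it reaches from about 350 to 725 mm from the base axis. Payload 6 kg.
Tool frame: the origin (TCP) lies midway between the tips of the shut fingers; the grasp point (between the pads) lies 19 mm behind it (grasp_offset is the distance from the TCP to the grasp point, in mm); z points along the fingers, y is the line along which they close (so a half turn about z gives the same grasp; the last joint's range is limited). The gripper opens to 85 mm and grips with 20 to 120 N. Pads are 22 mm wide; open, the fingers measure 114 mm over their backs; the gripper's body (76 mm by 85 mm) begins 54 mm behind the grasp point. The pads swing forward as they close: fully open they stand 13 mm farther back than shut.
Start: joints at [-0.865, 0.04, 0.085, 0, -1.615, -0.334], TCP at [217.981, -558.977, 206.261] pointing down, gripper open.
Joint ranges: [-2.56, 2.56], [-1.29, 2.01], [-1.08, 1.49], [-3.29, 1.98], [-2.81, -0.18], [-2.99, 2.99]. Speed limits (rad/s): [2.57, 2.57, 3.01, 3.14, 3.14, 3.14].

## Interface

Orientations are given as a unit quaternion [x, y, z, w].
In Python, from cell import move_ptp, line_to, goto_joints, open_gripper, clamp, pause, ik, state, snapshot, PlanningError, job_done, grasp_offset gives the robot as it stands. Calls block until the motion is done:
- move_ptp(position, orientation): joint-space move of the TCP to a pose.
- line_to(position, max_speed=150, rot=None, contact_N=None): straight line of the TCP; rot=None keeps the orientation; max_speed is the mean speed in mm/s. With contact_N (N) it stops when the force on the tool has changed by that much, and returns True; else False.
- goto_joints(angles): joint-space move.
- open_gripper() and clamp(grip_force=None): open the fingers fully, or close them until they stop; grip_force is the grip in N (None keeps the last).
- pause(seconds).
- ik(position, orientation): joint angles nearest the present ones, or None.
- state(): the state.
- snapshot(name): name is "scene" or "top"; returns a dict with "img" (400x640x3 uint8, red, green, blue), "z_map" (400x640 float32, mm along the optical axis (not along the pixel's ray), 0 where there is no reading), "fovy" (degrees; the focal length in pixels is half the picture's height over the tangent of half this angle, whatever the lens; pixels are square), "cx", "cy" (the principal point, pixels), "R" (3x3) and "t" (3): a world point X has camera coordinates R X + t. Camera axes: x right, y down, z forward; pixel columns grow to the right and rows downward; lengths in mm; the calibration is good to about 2 mm. A picture is of the moment at which its call begins.
A pose or a line that the arm cannot do raises PlanningError and nothing moves.
- job_done(): hands the job in; it is judged then, once.
The state is a dict: "t": time; "q": joint angles; "joint_vel": joint speeds; "joint_efforts": joint torques, N m; "tool_pos": TCP position; "tool_rot": TCP orientation; "ft_force": force on the tool from outside, world axes, zero at the start; "wrist_torque": the same for the moment, N m; "width": finger opening in mm; "grasp_force": force on a finger pad.
Only numpy, scipy, OpenCV 4.12 (cv2) and the standard library are available. Lean on these libraries where they do the work, as an engineer would, in place of code of your own. Each camera call takes 0.05 s, during which the arm holds its last target. There are 200 camera calls.

## Task

Change gear on the tiller gearbox on the bench: with closed fingers, push the black-knobbed lever out of its slot, along the cross channel and fully home into the slot that has the green disc at its end. Only push the lever, never take it between the fingers, and do not push it into a slot marked with another colour on the way. Leave everything else on the bench where it is, and finish clear of the lever.

Things in the scene. Friction and masses are not known exactly. Their poses are not given: they have to be found in the camera images.
- gearbox: green cast gearbox, 200 x 200 mm, fixed to the bench on two wooden bars, turned up to 0.45 rad either way. Origin on the bench under the middle of the gate, z up; at yaw 0 its x points away from the robot and its y to the robot's left. Housing top 112 mm, top of the aluminium gate plate (150 x 150 mm) 120 mm above the bench. A shaft stub sticks out 44 mm on its +y side.
- gate: the gate in the plate (origin and axes as the gearbox's): columns at y = +34, 0, -34 mm joined by one cross channel along x = 0; each column has a slot to +x and one to -x. All are 15 mm wide with rounded inner corners that lead the 10 mm stem in. The stem's centre stops at x = +32 or -32 (slot ends) and y = +34 or -34 mm. The lever starts near the end of the slot at x = -32, y = +34, which has no disc.
- shift (a joint): lean of the lever along the gearbox's x, rad, positive towards +x; 0 in the cross channel, +0.293 or -0.293 fully in a slot. The lever turns on a cross pivot at the gearbox's x = y = 0, 10 mm above the bench. Friction of about 3 N at the knob, no spring: it stays where it is left.
- select (a joint): lean of the lever along the gearbox's y, rad, positive towards +y; about +0.31 in the +y column, 0 in the middle, -0.31 in the -y column (stops at +0.31 and -0.31). Same friction.
- knob (a point): centre of the lever's black knob, a cylinder 34 mm across and 40 mm high that leans with the lever (its z runs up the lever), above a bare 10 mm steel stem. 175 mm from the pivot: 185 mm above the bench when upright, some 15 mm lower in a corner slot. Moves about 1.6 times as far as the stem in the gate: 48 to 51 mm from x = 0 at a slot's end, 51 to 53 mm from y = 0 in an outer column.
- stem_at_gate (a point): point on the stem's axis 106 mm from the pivot, at the height of the gate plate (116 mm above the bench when upright); shows where the stem is in the gate.
- disc_green: round green disc, 18 mm across and 3 mm thick, lying on the gate plate straight beyond the closed end of one slot, its centre 16 mm past that end. Origin at the centre of its underside. Marks the slot wanted; it may be at any of the four slots in the middle column or the -y column, dealt anew each time.
- disc_red: round red disc, 18 mm across and 3 mm thick, lying on the gate plate straight beyond the closed end of one slot, its centre 16 mm past that end. Origin at the centre of its underside. A slot not wanted; dealt among the same four slots.
- disc_blue: round blue disc, 18 mm across and 3 mm thick, lying on the gate plate straight beyond the closed end of one slot, its centre 16 mm past that end. Origin at the centre of its underside. A slot not wanted; dealt among the same four slots.
- disc_yellow: round yellow disc, 18 mm across and 3 mm thick, lying on the gate plate straight beyond the closed end of one slot, its centre 16 mm past that end. Origin at the centre of its underside. A slot not wanted; dealt among the same four slots.
- disc_white: round white disc, 18 mm across and 3 mm thick, lying on the gate plate straight beyond the closed end of one slot, its centre 16 mm past that end. Origin at the centre of its underside. A slot not wanted: always the one at +x, y = +34 mm, straight opposite the lever's starting slot.
- socket: loose steel wrench socket, 22 mm diameter, 26 mm high, standing on the gearbox housing's +x, -y corner region (origin under its centre); not to be moved
- wrench: loose spanner 170 mm long lying flat on the bench on the gearbox's -y side; not to be moved
- screwdriver: loose screwdriver 190 mm long lying on the bench on the gearbox's +y side; not to be moved
- mug: blue mug, 80 mm across, 95 mm high, on the left of the bench; not to be moved
- oil: black oil bottle with a red cap, 72 mm across, 190 mm high, on the left of the bench; not to be moved
- bolt_jar: glass jar, 68 mm across, 85 mm high, on the right of the bench; not to be moved
- tape: grey roll of tape, 96 mm across, 24 mm high, lying flat on the right of the bench; not to be moved

How it is judged:
By the outcome, as a careful person would: the job done as asked, in the order asked, and still so for the second after the job is handed in, with the robot touching nothing.
It also fails if it takes over 48 s, if anything falls off the work surface, if the arm or the gripper's body presses on something with over 40 N, if the wrist force passes 120 N, or if a joint passes its speed limit or range.

## Working session

There is one attempt and no reset: what is moved stays moved. The work goes in short steps, each a Python script; the robot and the scene stay as the last script left them, time stands still between calls to the robot, and variables do not carry over. Pictures are saved under pics/ and viewed, at most 10 in all, crops included, and the job is handed in when it is done.

```bash
mkdir -p pics; ls; python3 - <<'E'
from cell import *
import cv2,pickle
for n in("scene","top"):
    s=snapshot(n); pickle.dump(s,open(n+".pkl","wb")); cv2.imwrite(f"pics/{n}0.png",s["img"][:,:,::-1]); print(n,s["fovy"],s["cx"],s["cy"],s["R"],s["t"])
print(state()["t"],grasp_offset)
E
```

```text
pics
scene 45.208132079056455 325.5148465387738 206.37117518827324 [[-0.12308819  0.99227841  0.01525975]
 [ 0.74820919  0.10289199 -0.65543592]
 [-0.65194502 -0.06925893 -0.75509661]] [  62.85083543 -319.99045374 1746.25062   ]
top 52.64156251597813 314.50742434141347 199.46069051773998 [[ 0.00761927 -0.99992508 -0.00957993]
 [-0.99625208 -0.00676512 -0.08623235]
 [ 0.08616108  0.01020105 -0.99622899]] [  28.2215239  571.4460068 1150.6870431]
0.1 18.700000000000003
```

View pics/top0.png

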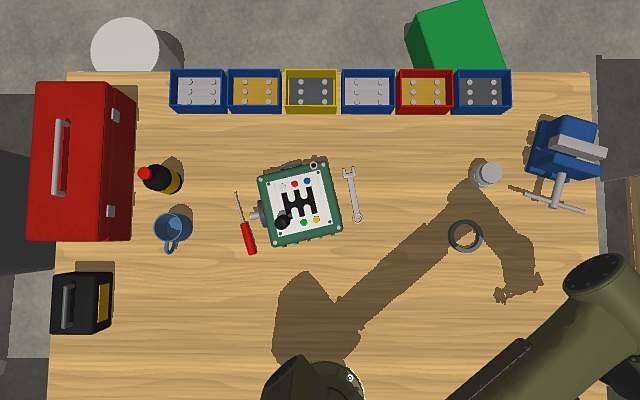

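View pics/scene0.png

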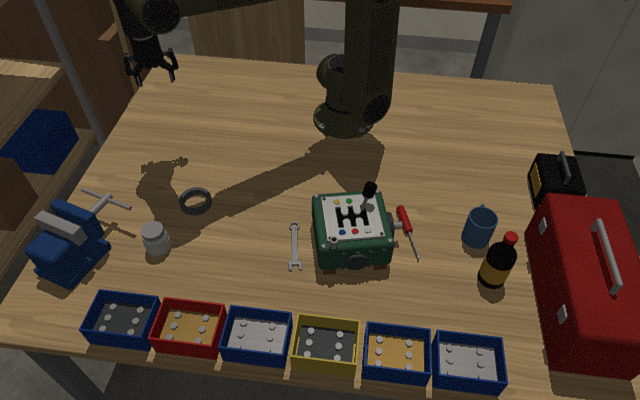

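The top view shows the lever at about (283,221). The discs are green (304,222), yellow (316,219), red (295,184) and blue (307,181), so the target is the middle column, -x slot. Next I measure the discs and the knob.

```bash
cat > h.py <<'E'
import numpy as np,cv2
def ray(s,u,v,z):
    f=200/np.tan(np.radians(s["fovy"]/2)); R=np.array(s["R"]);t=np.array(s["t"])
    d=R.T@np.array([(u-s["cx"])/f,(v-s["cy"])/f,1]); c=-R.T@t
    return c+d*(z-c[2])/d[2]
def blobs(s,roi):
    hsv=cv2.cvtColor(s["img"],cv2.COLOR_RGB2HSV); x0,y0,x1,y1=roi; out={}
    for n,lo,hi in(("green",(50,150,90),(75,255,255)),("yellow",(18,130,90),(35,255,255)),("blue",(105,130,70),(130,255,255)),("red",(0,150,100),(8,255,255)),("knob",(0,0,0),(180,255,32))):
        m=np.zeros(hsv.shape[:2],np.uint8); m[y0:y1,x0:x1]=cv2.inRange(hsv,lo,hi)[y0:y1,x0:x1]
        k,l,st,ce=cv2.connectedComponentsWithStats(m)
        out[n]=sorted([(int(st[i,4]),*ce[i].round(2)) for i in range(1,k)],reverse=True)[:3]
    return out
E
python3 - <<'E'
import pickle,cv2
from h import *
for n,roi in(("top",(262,165,336,236)),("scene",(316,180,384,240))):
    s=pickle.load(open(n+".pkl","rb"))
    for k,v in blobs(s,roi).items():
        print(n,k,[(a,u,w,ray(s,u,w,170 if k=="knob" else 122.5).round(1)[:2]) for a,u,w in v])
    x0,y0,x1,y1=roi; c=s["img"][y0-20:y1+20,x0-15:x1+15,::-1]
    cv2.imwrite(f"pics/{n}crop.png",cv2.resize(c,None,fx=5,fy=5,interpolation=cv2.INTER_NEAREST)[:600,:800])
E
```

```text
top green [(33, np.float64(303.45), np.float64(221.79), array([503.1,  60.2])), (2, np.float64(295.5), np.float64(233.0), array([473.3,  81. ])), (2, np.float64(269.0), np.float64(201.5), array([556.5, 152.7]))]
top yellow [(36, np.float64(315.83), np.float64(218.81), array([511.3,  27.4]))]
top blue [(32, np.float64(306.66), np.float64(180.38), array([613.9,  52.7]))]
top red [(32, np.float64(294.34), np.float64(183.41), array([605.5,  85.6]))]
top knob [(480, np.float64(295.32), np.float64(205.89), array([541.9,  79.6])), (6, np.float64(313.33), np.float64(165.5), array([646.1,  34.5])), (1, np.float64(325.0), np.float64(190.0), array([583.1,   4.3]))]
scene green [(14, np.float64(348.5), np.float64(200.5), array([505. ,  61.1]))]
scene yellow [(21, np.float64(336.48), np.float64(201.38), array([512.7,  28.7]))]
scene blue [(20, np.float64(341.75), np.float64(231.6), array([615.3,  53.6]))]
scene red [(21, np.float64(354.62), np.float64(230.57), array([607.4,  86.6]))]
scene knob [(269, np.float64(350.99), np.float64(216.42), array([600.6,  73.8])), (178, np.float64(369.03), np.float64(189.29), array([500. , 113.3])), (7, np.float64(333.71), np.float64(238.57), array([676.5,  38.2]))]
```

View pics/topcrop.png

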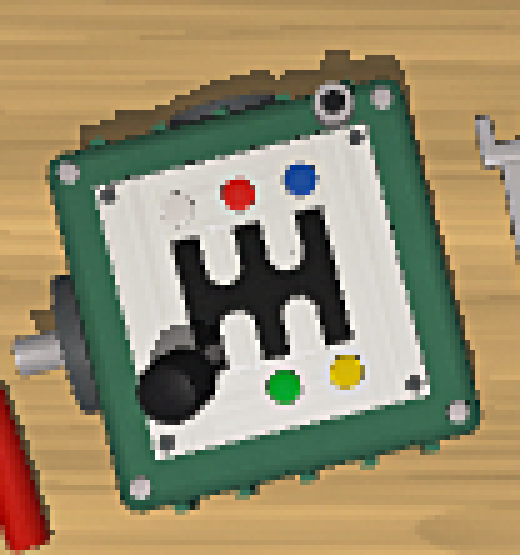

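The gearbox centre is at about (555.3, 73.4) with yaw about 0.243. The green–red distance and the column pitch both match the given sizes. The target slot is at gate (-32, 0). First push is +x into the cross channel.

```bash
cat >> h.py <<'E'
from cell import *
from scipy.spatial.transform import Rotation as Ro
C=np.array([555.3,73.4]);YAW=0.243
c_,s_=np.cos(YAW),np.sin(YAW)
def G(x,y,z): return [float(C[0]+c_*x-s_*y),float(C[1]+s_*x+c_*y),float(z)]
def inv(p): d=np.asarray(p)[...,:2]-C; return np.stack([d[...,0]*c_+d[...,1]*s_,-d[...,0]*s_+d[...,1]*c_],-1)
def quat(flip=0):
    a=YAW+flip*np.pi
    x=np.array([np.cos(a),np.sin(a),0]);z=np.array([0,0,-1.]);return [float(v) for v in Ro.from_matrix(np.c_[x,np.cross(z,x),z]).as_quat()]
def knob(n="top"):
    "dark points over the gate, from the depth picture, in gearbox axes"
    s=snapshot(n);f=200/np.tan(np.radians(s["fovy"]/2));v,u=np.mgrid[:400,:640];d=s["z_map"]
    P=(np.stack([(u-s["cx"])/f*d,(v-s["cy"])/f*d,d],-1)-s["t"])@s["R"]
    g=inv(P);m=(d>0)&(abs(g)<85).all(-1)&(P[...,2]>150)&(P[...,2]<225)&(s["img"].max(-1)<70)
    q=np.c_[g[m],P[m][:,2]]; top=q[q[:,2]>np.percentile(q[:,2],60)] if len(q) else q
    return s,len(q),q.mean(0).round(1) if len(q) else None,top.mean(0).round(1) if len(q) else None
def save(s,name,roi=(240,140,360,260)):
    x0,y0,x1,y1=roi;cv2.imwrite(f"pics/{name}.png",cv2.resize(s["img"][y0:y1,x0:x1,::-1],None,fx=4,fy=4))
def rep(): t=state();print("t",round(t["t"],2),"tcp",inv(t["tool_pos"]).round(1),round(t["tool_pos"][2],1),"F",np.round(t["ft_force"],1),"w",t["width"])
E
python3 - <<'E'
from h import *
print(knob()[1:]); print(knob("scene")[1:])
clamp()
for fl in(0,1):
    print(fl,ik(G(-110,52,250),quat(fl)))
E
```

```text
(174, array([-43.3,  50.2, 186.5]), array([-42.8,  51.3, 192.6]))
(198, array([-32.9,  49.2, 180.7]), array([-38.5,  52.3, 191.3]))
0 [ 0.67519152 -0.36322055 -0.19174213  0.         -1.74227475  1.1386048 ]
1 [ 0.67519152 -0.36322055 -0.19174213  0.         -1.74227475 -2.00298785]
```

```bash
python3 - <<'E'
from h import *
rep()
move_ptp(G(-110,52,260),quat())
line_to(G(-110,52,160),200); rep()
hit=line_to(G(-31,52,160),70,contact_N=30); print(hit); rep()
line_to(G(-60,52,160),150)
line_to(G(-110,52,230),200)
s,*r=knob(); print(r); save(s,"p1"); s,*r=knob("scene");print(r); save(s,"p1s",(290,150,410,270)); rep()
E
```

```text
t 0.97 tcp [-479.6 -532.6] 206.3 F [-0.1  0.3  0.1] w 0.27195511744998163
t 4.08 tcp [-109.5   51.6] 161.4 F [-0.3 -0.3  0.5] w -0.28049516496348015
False
t 5.35 tcp [-31.2  52. ] 159.8 F [-1.5 -0.9  0.4] w -0.19347333175147793
[176, array([ -6.3,  49.9, 191.7]), array([ -6. ,  51.3, 198.1])]
[205, array([  4.2,  49.1, 186.1]), array([-1.00e-01,  5.26e+01,  1.97e+02])]
t 6.38 tcp [-110.1   52.1] 228.2 F [ 0.1 -0.1 -0.2] w 0.017634890900353268
```

View pics/p1.png

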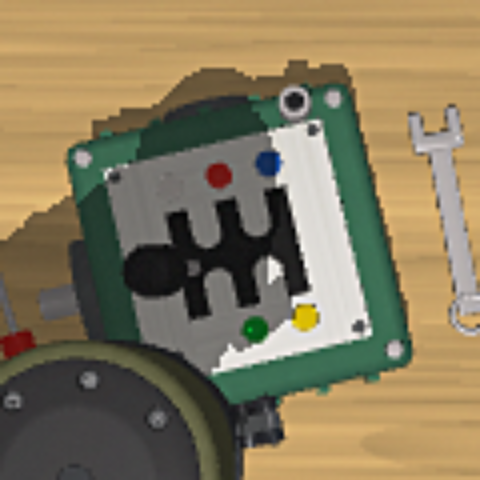

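View pics/p1s.png

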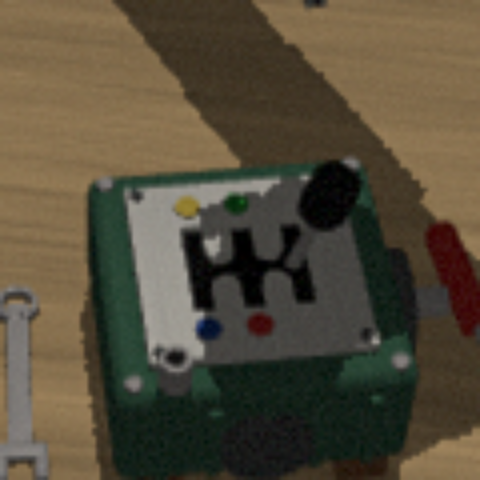

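The top crop shows the stem at (192,268), at the junction of the +y column and the cross channel. The knob is at gate x of about -2, y of about 52. Next I push along -y, stop a little short, and look.

```bash
python3 - <<'E'
from h import *
line_to(G(-2,122,228),250)
line_to(G(-2,122,160),200); rep()
hit=line_to(G(-2,36,160),70,contact_N=25); print(hit); rep()
line_to(G(-2,60,160),150)
line_to(G(-20,120,230),200)
s,*r=knob(); print(r); save(s,"p2"); s,*r=knob("scene");print(r); save(s,"p2s",(290,150,410,270)); rep()
E
```

```text
t 7.53 tcp [ -1.9 121.4] 161.4 F [0.1 0.6 1.7] w -0.4015838265902591
True
t 8.37 tcp [ 1.  63.2] 166.7 F [-3.5  3.6  5.5] w 0.02459936934698686
[163, array([ -5.9,  30.7, 197.7]), array([ -6.3,  31.6, 202.6])]
[201, array([  5. ,  29.8, 191.4]), array([  0.,  33., 202.])]
t 9.33 tcp [-20.4 119.1] 228.1 F [-1.   0.1  0.5] w 0.03895151672658532
```

View pics/p2.png

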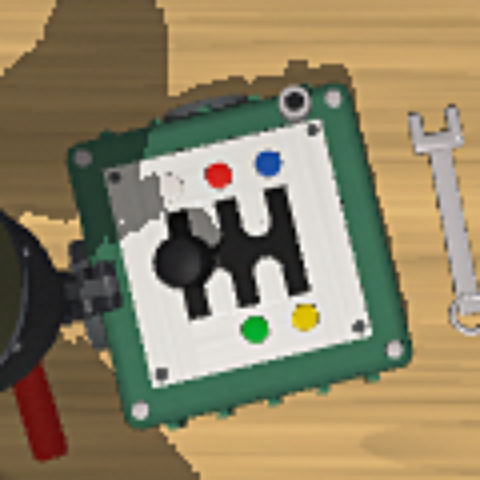

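View pics/p2s.png

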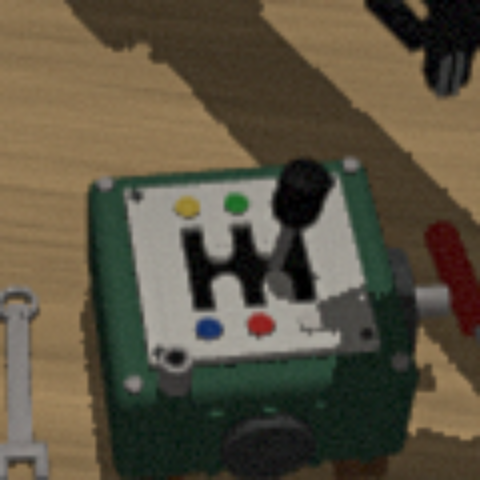

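The knob moved to y of about 32 and the stem is in the cross channel between the columns. The contact guard stopped the push early. The finger half-thickness of about 14.5 is confirmed, so I continue more slowly.

```bash
python3 - <<'E'
from h import *
line_to(G(0,85,200),250); line_to(G(0,80,168),120)
for y in (60,50,41,32.5):
    hit=line_to(G(0,y,168),35,contact_N=25); print(hit); rep()
    if hit: break
line_to(G(0,60,168),150)
line_to(G(-20,120,230),200)
s,*r=knob(); print(r); save(s,"p3"); s,*r=knob("scene");print(r); save(s,"p3s",(290,150,410,270)); rep()
E
```

```text
False
t 10.82 tcp [ 0.  59.9] 168.0 F [0.1 0.2 0.7] w -0.03698463694280899
False
t 11.26 tcp [ 0.8 50.3] 169.8 F [-2.   3.3  5.4] w 0.18922416445905238
False
t 11.67 tcp [ 1.3 41.1] 171.3 F [-2.5  4.4 10.6] w -0.08121640775890852
False
t 12.06 tcp [ 1.7 32.4] 172.4 F [-2.1  2.1 13.8] w 0.02640219682087469
[151, array([ -6.1,  10.4, 201.9]), array([ -4.5,   9. , 205.6])]
[207, array([  5. ,   9.1, 193.1]), array([ -0.7,  11.2, 204.6])]
t 13.08 tcp [-20.3 119.2] 228.3 F [ 0.3 -0.4 -0.3] w -0.19859215688705956
```

View pics/p3s.png

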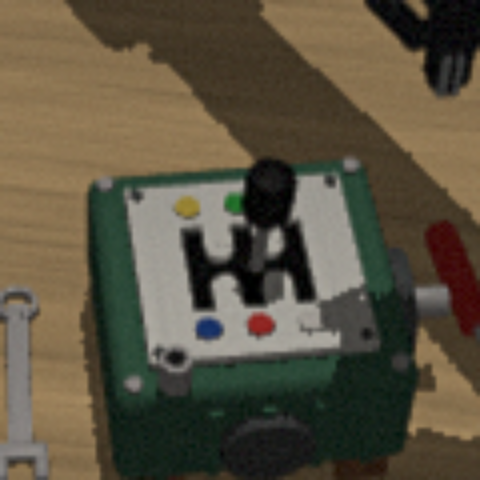

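The scene crop shows the knob at about (268,192), some 10 mm short of the middle column. I push on by that amount.

```bash
python3 - <<'E'
from h import *
line_to(G(0,70,200),250); line_to(G(0,60,172),120)
for y in (34,28,23.5):
    hit=line_to(G(0,y,172),40 if y<40 else 80,contact_N=25); print(hit); rep()
    if hit: break
line_to(G(0,60,172),150)
line_to(G(-20,120,230),200)
s,*r=knob(); print(r); save(s,"p4"); s,*r=knob("scene");print(r); save(s,"p4s",(290,150,410,270)); rep()
E
```

```text
False
t 14.68 tcp [ 0.2 33.7] 172.6 F [-0.   0.7  3.5] w 0.23260804247628822
False
t 14.98 tcp [ 0.6 28.3] 173.1 F [-0.8  2.9  6. ] w -0.053331176521852375
False
t 15.24 tcp [ 0.7 23.7] 173.5 F [-1.1  3.3  6. ] w 0.20798599135098964
[146, array([ -6.4,   2.2, 202.4]), array([ -3.4,   2.3, 205.7])]
[203, array([  4.9,   1.3, 194.2]), array([ -0.6,   2.6, 204.9])]
t 16.31 tcp [-20.3 119.2] 228.4 F [ 0.5  0.  -0.2] w -0.09946475230377978
```

View pics/p4.png

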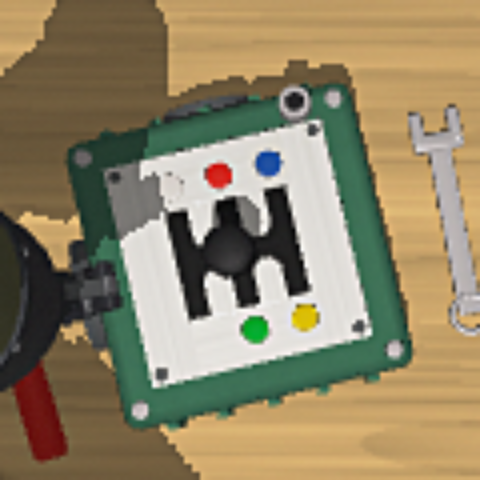

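View pics/p4s.png

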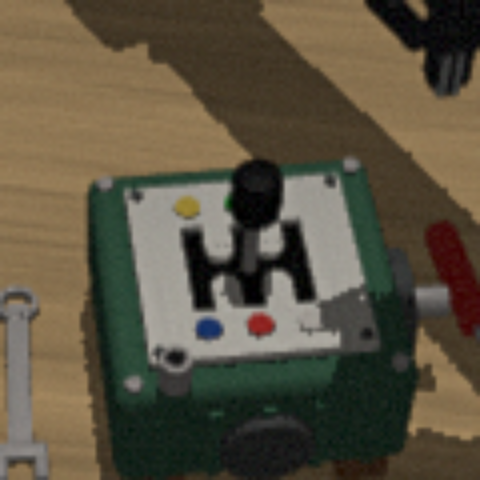

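The knob is at gate (-2, 2), so the stem is at the middle junction, within clearance. The last push is -x, home into the green slot.

```bash
python3 - <<'E'
from h import *
line_to(G(40,100,235),250); line_to(G(75,1,235),250); line_to(G(75,1,160),200); rep()
for x in (25,10,-5,-32):
    hit=line_to(G(x,1,160),80 if x>20 else 40,contact_N=25); print(hit); rep()
    if hit: break
line_to(G(20,1,165),120)
line_to(G(75,1,240),250)
line_to(G(75,200,260),250)
s,*r=knob(); print(r); save(s,"p5"); s2,*r=knob("scene");print(r); rep()
E
```

```text
t 17.8 tcp [75.1  1.4] 161.3 F [1.3 0.2 1.7] w 0.04174635389861458
False
t 18.57 tcp [25.3  1. ] 160.3 F [ 0.8  0.4 -1.4] w -0.1646084346828465
False
t 19.1 tcp [9.9 1. ] 160.1 F [2.3 1.2 0.4] w 0.08383437808752763
False
t 19.62 tcp [-5.4  1. ] 159.9 F [ 1.2  0.8 -0.7] w 0.35311228512208986
False
t 20.45 tcp [-31.    1.2] 160.7 F [ 7.2  1.2 -1.4] w -0.0211274773671776
[158, array([-51.8,   2.4, 193.5]), array([-51.7,   2.2, 198.5])]
[205, array([-41.6,   1.6, 185.9]), array([-47.6,   2.5, 197.1])]
t 22.61 tcp [ 75.  198.5] 260.1 F [ 0.1 -0.5 -1.3] w 0.17172806239218125
```

The knob is near the end of the slot. I press once more with the fingertips slightly lower, until there is a firm stop.

```bash
python3 - <<'E'
from h import *
line_to(G(75,1,250),250); line_to(G(40,1,200),200); line_to(G(20,1,154),150); rep()
for x in (-8,-14,-20,-26,-32,-38):
    hit=line_to(G(x,1,154),40,contact_N=18); print(hit); rep()
    if hit: break
line_to(G(20,1,160),120)
line_to(G(75,1,240),250)
line_to(G(75,200,260),250)
s,*r=knob(); print(r); s2,*r=knob("scene");print(r); rep()
# stem pixel check: discs and loose things unmoved
b=blobs(s,(240,140,360,260)); print({k:[(a,ray(s,u,w,122.5).round(1)[:2]) for a,u,w in v[:1]] for k,v in b.items()})
E
```

```text
t 24.5 tcp [21.   0.9] 155.6 F [-0.6 -0.9  0.2] w 0.08245636541896331
False
t 25.35 tcp [-8.  1.] 154.0 F [0.1 0.2 0.4] w -0.3179571997338105
False
t 25.65 tcp [-14.1   1. ] 154.1 F [-0.3  0.   0.3] w 0.17329661362645898
False
t 25.95 tcp [-20.1   1. ] 154.2 F [ 0.4 -0.2  0.6] w 0.022412840128398927
False
t 26.25 tcp [-25.6   1.1] 154.3 F [ 2.9  0.3 -1. ] w -0.196725105210069
False
t 26.55 tcp [-30.1   1.3] 154.6 F [ 9.8  1.3 -2.9] w -0.0413440042377469
False
t 26.85 tcp [-34.4   1.6] 155.3 F [15.7  3.3 -3.4] w 0.2080376032493862
[160, array([-51.8,   2.3, 193.6]), array([-50.7,   2.5, 198.5])]
[206, array([-41.7,   1.7, 185.7]), array([-48.3,   2.5, 196.7])]
t 29.07 tcp [ 75.  198.5] 260.0 F [ 0.1  0.3 -0.5] w -0.18153298942985568
{'green': [(2, array([492.4,   4.3]))], 'yellow': [(36, array([511.3,  27.4]))], 'blue': [(32, array([613.9,  52.7]))], 'red': [(201, array([456.9, 208.2]))], 'knob': [(407, array([548.6,  72.1]))]}
```

```bash
python3 -c "
from cell import *
pause(0.3); print(job_done())"
```

```text
the job is handed in; nothing more can be done
None
```

The job is handed in: the lever is pushed home against the end stop of the green-disc slot (middle column, -x side), it went into no other marked slot, and the arm finished clear at about 29 s. I did not re-measure the loose items afterwards, and the green disc is hidden under the knob.

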